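Ease off the ratchet press

ROBOT

A 7-joint arm with a two-finger parallel gripper is mounted at the origin on the work surface. World frame = base frame: x ahead of the robot, y to its left, z up, the work surface at z = 0. Lengths are in m, angles in rad, forces in N, time in s.
With the tool pointing down it reaches from about 0.4 to 0.85 m from the base axis. Payload 4.5 kg.
Tool frame: the origin (TCP) lies at the very end of the fingers, on their centre line; the grasp point (between the pads) lies 19 mm behind it (r.pinch_z is the distance from the TCP to the grasp point, in m); z points along the fingers, y is the line along which they close (so a half turn about z gives the same grasp; the last joint's range is limited). The gripper opens to 88 mm and grips with 3 to 60 N. Pads are 18 mm wide; open, the fingers measure 123 mm over their backs; the gripper's body (75 mm by 187 mm) begins 45 mm behind the grasp point.
Start: joints at [1.155, 0.689, -0.195, 1.565, 0.157, 0.902, -0.215], TCP at [0.272, -0.563, 0.239] pointing down, gripper open.
Joint ranges: [-3.01, 3.01], [-0.46, 2.08], [-1.47, 1.51], [0.13, 2.56], [-1, 4.14], [0.04, 2.09], [-2.66, 2.66]. Speed limits (rad/s): [2.57, 2.57, 3.14, 3.14, 3.14, 3.14, 3.14].

INTERFACE

Orientations are given as a unit quaternion [x, y, z, w].
In Python, from plant import r, cams gives the robot as it stands.
- The arm moves only by the shell command python3 -m pendant 'ROWS' [FORCE]. ROWS is JSON, a list of rows, each a list of 3 entries, a list of its own where there are three numbers: the closure, from -1 (fully open) to 1 (shut), then the shift along the tool's x, y, z in mm, then the turn, a rotation vector about the tool's x, y, z in degrees. A call has 1 to 8 rows; each row shifts and turns the commanded pose from where the row before left it, along the tool's axes as they then stand; what a row does not reach is not made up. A row lasts 1/8 s, in which the tool goes at most 62.5 mm and 10.7 degrees, less where a joint would pass 70% of its speed; a pose out of reach is approached as far as the arm can. A call with a gripper value outside its range is refused whole. The fingers move at their own pace and stop on an object; FORCE is the grip in N (left out, the last holds). Time passes only in rows, so rows that do not move let the fingers close. It gives the time, the measured TCP pose, the force, the opening and the grip force at its end, in the units of the state.
- r.get_state(): the state, without advancing time (a new reading comes with each control period).
- cams.snapshot(name): name is "side" or "top"; returns a dict with "img" (400x640x3 uint8, red, green, blue), "camera_matrix" (3x3 intrinsics, pixels), "D" ([k1, k2, p1, p2, k3] as OpenCV has them; the pictures are not rectified), "camera_from_world" (4x4, takes a point from world to camera coordinates). Camera axes: x right, y up, looking along -z (the intrinsics and any distortion apply to the point x, -y, -z); pixel columns grow to the right and rows downward; lengths in m; the calibration is good to about 2 mm. A picture is of the moment at which its call begins. There is no depth.
- r.finish_job(): hands the job in; it is judged then, once.
The state is a dict: "clock": time; "q": joint angles; "qd": joint speeds; "joint_torque": joint torques, N m; "tool_pos": TCP position; "eef_rot": TCP orientation; "contact_force": force on the tool from outside, world axes, zero at the start; "moment": the same for the moment, N m; "opening": opening from 0.0 (shut) to 1.0 (fully open); "finger_force": force on a finger pad.
Only numpy, scipy, OpenCV 4.12 (cv2) and the standard library are available. Lean on these libraries where they do the work, as an engineer would, in place of code of your own. Each camera call takes 0.05 s, during which the arm holds its last target. There are 200 camera calls.

TASK

Open the ratchet press on the counter: flick the pawl's thumb lever fully over to its off side, wind the crank on a little (clockwise from above) so that the loaded pawl springs out of the ratchet wheel, then, never letting the spring-loaded drum run, ease it slowly back anticlockwise until its lug rests against the stop screw, and only then let go. Be gentle: do not force the lever or jam the crank against the stop, let the drum snap back, or disturb the things standing around.

Things in the scene. Friction and masses are not known exactly. Their poses are not given: they have to be found in the camera images.
- press: Steel press fixed to the counter, 240 x 280 mm, deck top 125 mm above the counter, on four posts; an open stainless lunch box with two snap latches stands under the deck. Origin on the counter under the drum axis; z up; the thumb lever is on its -y side; its +x is the direction in which the lever is flicked off. Moves about and is turned by up to 0.35 rad between starts.
- drum_axis (a point): Point on the vertical drum axis at deck height (125 mm). The ratchet wheel (92 mm over the ten teeth, 12 mm thick, at 130 to 142 mm height) and the crank arm (top 167 mm above the counter) turn about it.
- drum (a joint): Drum angle (rad) about the vertical axis: 0 at the start with a tooth on the pawl, growing anticlockwise from above (easing back), negative = wound on (hard end -0.6). A spring always drives it anticlockwise with 0.4 to 0.55 N m (6 to 9 N at the knob, 2 N more to wind on); unheld with the pawl out it runs away at once (over 1.5 rad/s counts as running). Home, lug on the stop screw, is 0.95 to 2.0 rad from the start.
- knob (a point): Centre of the gripping part of the crank knob, an upright black cylinder 22 mm in diameter that spins freely on the crank arm, 65 mm from the drum axis. It spans 167.5 to 210.5 mm above the counter; this point is at 193.5 mm. At joint value 0 it lies 0.2 rad anticlockwise of the press's +x.
- thumb_lever: Flat steel lever, 50 mm from pivot to peg; origin on its vertical pivot, which stands on the deck at (30, -62) mm in the press frame. Turns 0.8 rad anticlockwise from on (engaged) to off, needs about 4 to 7 N at the peg and stays where it is left. It carries the pawl through a spring. Pushing on it with more than 30 N damages it.
- lever_peg (a point): Near the top of the lever's upright peg (12 mm in diameter, top 183 mm and lever plate top 151 mm above the counter, this point at 173 mm). In the press frame it starts at about (11, -108) mm (on) and ends at about (49, -108) mm (off), bulging to y = -112 mm midway.
- pawl_nose (a point): Nose of the steel pawl (8 mm round end). Engaged it lies 42 mm from the drum axis between two teeth; clear of the wheel when more than 51 mm away. With the lever off it is biased outward, but the loaded tooth traps it until the drum is wound on by about 0.1 rad, when it springs out and stays out.
- stop: Steel bracket fixed on the deck: a 22 mm square block with an 8 mm wide finger reaching in over the wheel and a steel adjusting screw through the finger, whose flat tip the lug meets. Origin on the drum axis at deck height; x points along the finger, the tip faces -y. Its angle varies. Forcing the drum against it with over 30 N damages it (the spring alone makes about 10 N).
- lug (a point): Point on the drum's lug (8 mm thick radial pin reaching 51 mm out) 42 mm from the drum axis, 150 mm above the counter; 1.2 rad anticlockwise of the knob. Depending on the screw it meets the tip 0.25 to 0.63 rad before (clockwise of) the finger's middle line.
- bowl: White ceramic bowl 130 mm across, 60 mm high, bystander. Origin under its centre.
- pitcher: Glass pitcher about 96 mm across with a handle, 190 mm high, bystander. Origin under its centre.
- rice_paddle: Wooden rice paddle 227 mm long lying flat, bystander. Origin near the middle.
- stop_block (a point): Centre of the top of the stop's block, straight out along the finger, 67 mm from the drum axis, 159 mm above the counter. The crosswise screw (8 mm thick) sits 42 mm from the axis, 150 mm above the counter, and stands out 2 to 18 mm from the finger's side, differently each time and given by no pose: feel for it.

How it is judged:
On the way, in this order (a step that is already met when the one before it is completed fails the run):
1. the thumb lever is over on its off side while the loaded tooth still holds the pawl (x of lever_peg in the frame of press above 0.043 m and horizontal distance between pawl_nose and drum_axis below 0.047 m), for 0.1 s.
2. the drum has been wound on and the pawl has sprung clear of the wheel (horizontal distance between pawl_nose and drum_axis above 0.051 m and value of joint drum below -0.02 rad), for 0.1 s.
3. the lug has come to rest on the stop screw while the crank is still held (contact force between stop and press above 3 N and contact force between the fingers and press above 0.5 N and velocity of joint drum below 0.3 rad/s), for 0.15 s.
At the end, for the whole second after the job is handed in: The drum is at rest with its lug leaning on the stop under the spring load (over 4 N between drum and stop), the thumb lever is on its off side (peg more than 43 mm along the press's x) and the pawl nose is more than 51 mm from the drum axis (contact force between stop and press above 4 N and velocity of joint drum between -0.05 and 0.05 rad/s and x of lever_peg in the frame of press above 0.043 m and horizontal distance between pawl_nose and drum_axis above 0.051 m); the robot touches nothing.
It fails at once if the drum ran back faster than 1.5 rad/s (velocity of joint drum above 1.5 rad/s).
It fails at once if the drum was forced against its stop with more than 30 N (contact force between stop and anything else above 30 N).
It fails at once if the thumb lever was pushed with more than 30 N (contact force between thumb_lever and the fingers above 30 N or contact force between thumb_lever and the arm above 30 N).
It fails at once if a bystander was disturbed (distance of any of bowl, pitcher, rice_paddle from where it was at the start of the episode above 0.02 m).
It also fails if it takes over 72 s, if anything falls off the work surface, if the arm or the gripper's body presses on something with over 40 N, if the wrist force passes 120 N, or if a joint passes its speed limit or range.

## Working session

There is one attempt and no reset: what is moved stays moved. The work goes in short steps, Python scripts to look and compute and a shell command to move; the robot and the scene stay as the last step left them, time stands still between calls to the robot, and variables do not carry over. Pictures are saved under pics/ and viewed, at most 10 in all, crops included, and the job is handed in when it is done.

```bash
mkdir -p pics; ls; python3 - <<'E'
from plant import r,cams
import cv2
s=r.get_state()
print({k:(v if not hasattr(v,'round') else v) for k,v in s.items()}, r.pinch_z)
for n in("side","top"):
    d=cams.snapshot(n); cv2.imwrite(f"pics/{n}0.png",d["img"][:,:,::-1]); print(n,d["camera_matrix"],d["D"],d["camera_from_world"])
E
```

```text
pics
{'clock': 0.0, 'q': array([ 1.15483509,  0.68999917, -0.19449246,  1.56633193,  0.15731984,
        0.90248343, -0.21507955]), 'qd': array([-0.00070825, -0.00096841,  0.00031051,  0.00026602, -0.00035169,
        0.0015814 , -0.00169947]), 'joint_torque': array([ 7.36777583e-04, -5.27559400e+01, -1.26662023e+00, -1.53429902e+01,
       -5.25753619e-02,  6.49285968e-03,  1.48685945e-04]), 'tool_pos': array([ 0.27138912, -0.56231118,  0.23790323]), 'eef_rot': array([ 9.74809282e-01,  2.23038174e-01, -2.80074132e-04, -8.70927425e-04]), 'contact_force': array([-0.31535211,  0.16012875, -0.38349969]), 'moment': array([ 0.01795346, -0.01952267, -0.03347831]), 'finger_force': 0.0, 'opening': 0.9967436527962432} 0.0187
side [[511.12340411   0.         312.68644735]
 [  0.         511.12340411 200.93544607]
 [  0.           0.           1.        ]] [0.05597939 0.         0.         0.         0.        ] [[-0.94433359 -0.32866346 -0.01464223  0.48588474]
 [ 0.24064881 -0.72042304  0.65044507 -0.23472806]
 [-0.22432612  0.61071349  0.75941215 -1.45717882]
 [ 0.          0.          0.          1.        ]]
top [[461.36671857   0.         319.6437441 ]
 [  0.         461.36671857 199.9204252 ]
 [  0.           0.           1.        ]] [-0.00861829  0.          0.          0.          0.        ] [[ 1.16975146e-03 -9.99996215e-01 -2.49012847e-03  6.97689915e-03]
 [ 9.82375766e-01  6.83694579e-04  1.86915456e-01 -5.19849746e-01]
 [-1.86913046e-01 -2.66488649e-03  9.82372848e-01 -1.33093070e+00]
 [ 0.00000000e+00  0.00000000e+00  0.00000000e+00  1.00000000e+00]]
```

View pics/side0.png

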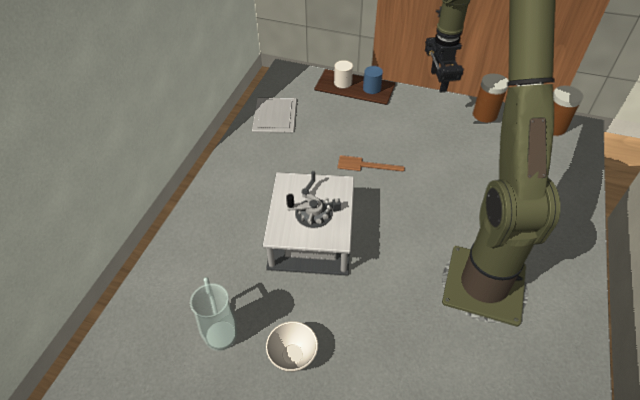

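View pics/top0.png

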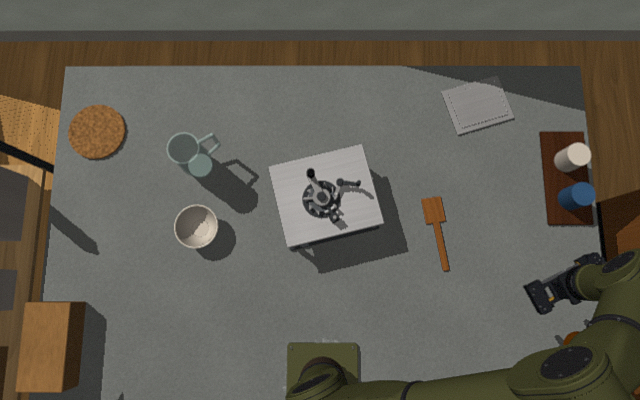

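The top view shows the press deck corners at about (269,165), (362,145), (383,224) and (289,246). The knob is near (311,174), the peg near (357,183) and the stop near (335,213). I'll zoom in on both views.

```bash
python3 - <<'E'
import cv2
a=cv2.imread("pics/top0.png")[140:250,260:390]; b=cv2.imread("pics/side0.png")[165:275,255:365]
cv2.imwrite("pics/topc.png",cv2.resize(a,None,fx=5,fy=5,interpolation=cv2.INTER_CUBIC))
cv2.imwrite("pics/sidec.png",cv2.resize(b,None,fx=5,fy=5,interpolation=cv2.INTER_CUBIC))
E
```

```text
(no output)
```

View pics/topc.png

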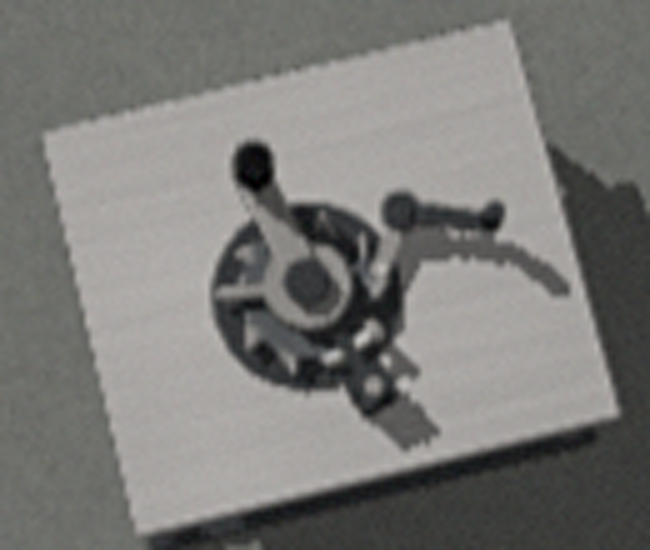

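View pics/sidec.png

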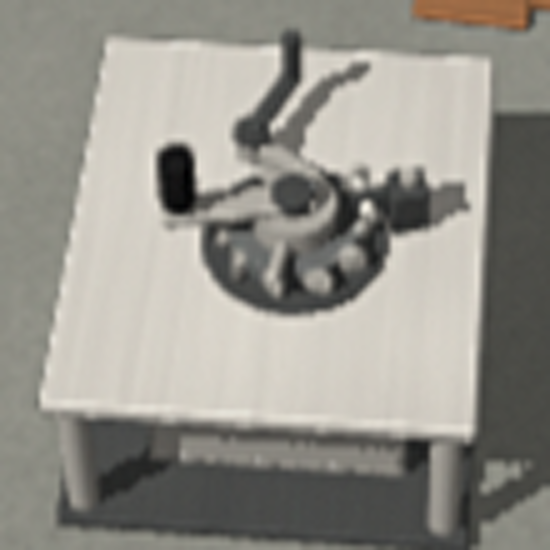

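The crops show the knob top at top-crop (254,160) and side-crop (175,152). The peg top is at (492,210) and (291,38), the lever pivot at (400,208) and (250,130), and the stop block at (370,385) and (405,190). Next I'll triangulate these.

```bash
cat > h.py <<'E'
import numpy as np, cv2
from plant import r,cams
from scipy.optimize import least_squares
from scipy.spatial.transform import Rotation as R
F=np.diag([1.,-1,-1])
C={n:cams.snapshot(n) for n in("side","top")}
def proj(n,P):
    c=C[n];M=np.array(c["camera_from_world"]);Q=F@(M[:3,:3]@np.asarray(P)+M[:3,3])
    return cv2.projectPoints(Q.reshape(1,1,3),np.zeros(3),np.zeros(3),np.array(c["camera_matrix"]),np.array(c["D"]))[0].ravel()
def tri(pt,ps):
    f=lambda P:np.r_[proj("top",P)-pt,proj("side",P)-ps]
    s=least_squares(f,[.4,0,.1]);return s.x,np.abs(s.fun).max()
def T(u,v):return np.array([260+(u+.5)/5-.5,140+(v+.5)/5-.5])
def S(u,v):return np.array([255+(u+.5)/5-.5,165+(v+.5)/5-.5])
def onz(n,p,z):
    s=least_squares(lambda q:proj(n,[q[0],q[1],z])-p,[.4,0]);return s.x
E
cat > m.py <<'E'
from h import *
obs={"knobtop":((254,158),(175,150)),"peg":((492,208),(291,36)),"pivot":((400,206),(250,130)),"blk":((370,385),(405,187)),
"c++":((45,132),(42,406)),"c+-":((508,20),(107,38)),"c--":((620,414),(492,60)),"c-+":((140,535),(472,435)),"hub":((312,285),(298,192))}
for k,(a,b) in obs.items(): x,e=tri(T(*a),S(*b));print(k,(x*1000).round(1),round(e,2))
# pose fit
def res(p,full=False):
    c,s=np.cos(p[2]),np.sin(p[2]);W=lambda x,y,z:[p[0]+c*x-s*y,p[1]+s*x+c*y,z]
    P={"knobtop":W(.065*np.cos(.2),.065*np.sin(.2),.2105),"peg":W(.011,-.108,.183),
       "blk":W(.067*np.cos(p[3]),.067*np.sin(p[3]),.159),
       "c++":W(p[4]+.12*1,p[5]+.14,.125),"c+-":W(p[4]+.12,p[5]-.14,.125),"c--":W(p[4]-.12,p[5]-.14,.125),"c-+":W(p[4]-.12,p[5]+.14,.125)}
    o=[]
    for k,X in P.items(): o+=[proj("top",X)-T(*obs[k][0]),proj("side",X)-S(*obs[k][1])]
    return np.concatenate(o)
s=least_squares(res,[.45,0,.2,-2.2,0,0],loss="soft_l1");print(s.x.round(4),res(s.x).round(1))
np.save("pose.npy",s.x)
E
python3 m.py
```

```text
knobtop [566.9  31.8 212.9] 0.15
peg [545.7 -97.1 183.2] 0.18
pivot [554.8 -48.5 148.7] 0.18
blk [453.5 -31.1 153.9] 0.04
c++ [604.9 154.2 118.4] 0.37
c+- [ 671.8 -112.7  124.1] 0.09
c-- [ 441.8 -172.2  121.6] 0.07
c-+ [374.4  96.5 117. ] 0.01
hub [507.1   0.7 165. ] 0.03
[ 0.5092  0.0043  0.2468 -2.8456  0.0101 -0.0142] [-0.2 -0.3 -0.2  0.7  0.3 -0.  -0.3 -0.2 -0.2  0.3  0.6 -0.8 -1.6 -0.1
 -1.  -0.4  0.3 -0.6 -0.2 -0.4  0.2  0.4  0.4 -0.6 -1.3  0.6  0.7 -0.6]
```

Press axis is at about (0.508, 0.003) with yaw 0.245, and the lengths agree with the text. Next I'll work out the approach: closed fingers go to the -x side of the peg, with tool x along press +x.

```bash
cat > g.py <<'E'
import numpy as np,sys
from plant import r
from scipy.spatial.transform import Rotation as R
O=np.array([.508,.003]);Y=.245
c,s=np.cos(Y),np.sin(Y);A=np.array([[c,-s],[s,c]])
def st():
    s_=r.get_state();q=R.from_quat(s_["eef_rot"]);m=q.as_matrix();p=s_["tool_pos"]
    pp=A.T@(p[:2]-O)*1000;f=np.array(s_["contact_force"]);fp=A.T@f[:2]
    yaw=np.arctan2(m[1,0],m[0,0])
    print("t",round(s_["clock"],2),"press xy",pp.round(1),"z",round(p[2]*1000,1),"yaw-Y deg",round(np.degrees(yaw-Y),2),"tiltz",m[:,2].round(3),"Fpress",fp.round(1),"Fz",f[2].round(1),"open",round(s_["opening"],3),"ff",round(s_["finger_force"],1),
     "ang",round(np.arctan2(pp[1],pp[0]),3),"rad",round(np.hypot(*pp),1),"Ftan",round(float(-fp[0]*pp[1]+fp[1]*pp[0])/max(np.hypot(*pp),1),1))
    return pp,p,m
if __name__=="__main__":
    pp,p,m=st()
    if len(sys.argv)>1:
        t=np.array(eval(sys.argv[1]));w=np.r_[O+A@t[:2]/1000,t[2]/1000]
        print("shift with yaw aligned tool (mm):",np.r_[t[0]-pp[0],-(t[1]-pp[1]),p[2]*1000-t[2]].round(1))
E
python3 g.py '[-16,-110,238]'
```

```text
t 0.2 press xy [-366.5 -491.3] z 238.2 yaw-Y deg 11.74 tiltz [-0.001  0.001 -1.   ] Fpress [-0.2 -0.5] Fz 0.6 open 0.995 ff 0.0 ang -2.212 rad 612.9 Ftan 0.1
shift with yaw aligned tool (mm): [ 3.505e+02 -3.813e+02  2.000e-01]
```

```bash
python3 -m pendant '[[1,[0,0,0],[0,0,5.9]],[1,[0,0,0],[0,0,5.8]],[1,[30,-32,0],[0,0,0]],[1,[30,-32,0],[0,0,0]],[1,[30,-32,0],[0,0,0]],[1,[30,-32,0],[0,0,0]],[1,[30,-32,0],[0,0,0]],[1,[30,-32,0],[0,0,0]]]' 20; python3 g.py '[-16,-110,238]'
```

```text
clock: 1.2
tool_pos: [0.4003, -0.3315, 0.2387]
eef_rot: [0.992, 0.122, 0.0, -0.0]
contact_force: [-0.5, 0.2, 0.3]
opening: 0.115
finger_force: 0.0
t 1.2 press xy [-185.7 -298.4] z 238.7 yaw-Y deg 0.03 tiltz [ 0.  0. -1.] Fpress [-0.4  0.3] Fz 0.3 open 0.115 ff 0.0 ang -2.127 rad 351.4 Ftan -0.5
shift with yaw aligned tool (mm): [ 169.7 -188.4    0.7]
```

```bash
python3 -m pendant '[[1,[33,-37,0],[0,0,0]],[1,[33,-37,0],[0,0,0]],[1,[33,-37,0],[0,0,0]],[1,[33,-37,0],[0,0,0]],[1,[33,-37,0],[0,0,0]],[1,[5,-3,0],[0,0,0]],[1,[0,0,0],[0,0,0]]]'; python3 g.py '[-16,-110,160]'; python3 - <<'E'
from h import *
a=cv2.resize(C["top"]["img"][140:250,260:390],None,fx=3,fy=3,interpolation=2);b=cv2.resize(C["side"]["img"][135:245,240:370],None,fx=3,fy=3,interpolation=2)
cv2.imwrite("pics/a1.png",np.hstack([a,b])[:,:,::-1])
E
```

```text
clock: 2.08
tool_pos: [0.5187, -0.1095, 0.2386]
eef_rot: [0.992, 0.123, -0.0, 0.0]
contact_force: [-0.1, -0.3, -0.1]
opening: 0.005
finger_force: 0.0
t 2.08 press xy [ -16.9 -111.7] z 238.6 yaw-Y deg 0.06 tiltz [-0.001 -0.001 -1.   ] Fpress [-0.2 -0.2] Fz -0.1 open 0.005 ff 0.0 ang -1.721 rad 113.0 Ftan -0.1
shift with yaw aligned tool (mm): [ 0.9 -1.7 78.6]
```

View pics/a1.png

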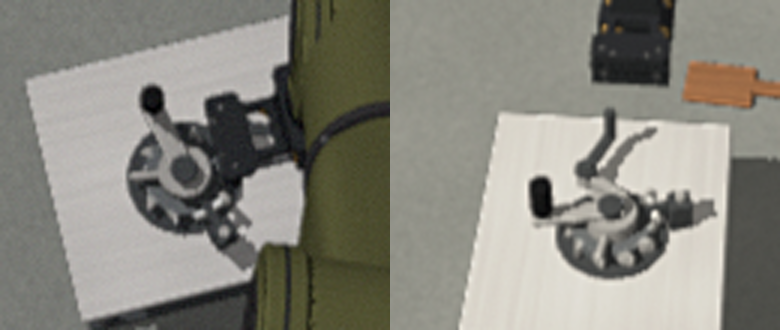

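The side view (right panel) shows the closed fingers above and to the -x side of the peg, which is at panel (610,115), so they are clear to descend.

```bash
python3 -m pendant '[[1,[0,-1,26],[0,0,0]],[1,[0,-1,26],[0,0,0]],[1,[0,0,25],[0,0,0]],[1,[0,0,0],[0,0,0]]]'; python3 g.py; python3 -m pendant '[[1,[3,0,0],[0,0,0]],[1,[3,0,0],[0,0,0]],[1,[3,0,0],[0,0,0]],[1,[3,0,0],[0,0,0]]]'; python3 g.py
```

```text
clock: 2.68
tool_pos: [0.5164, -0.1088, 0.1605]
eef_rot: [0.993, 0.121, -0.002, -0.0]
contact_force: [0.2, -0.1, 0.7]
opening: 0.005
finger_force: 0.0
t 2.67 press xy [ -18.9 -110.5] z 160.5 yaw-Y deg -0.11 tiltz [-0.004 -0.    -1.   ] Fpress [ 0.1 -0.2] Fz 0.7 open 0.005 ff 0.0 ang -1.741 rad 112.1 Ftan 0.2
clock: 3.18
tool_pos: [0.5302, -0.1043, 0.1621]
eef_rot: [0.992, 0.123, 0.0, 0.0]
contact_force: [-3.1, -2.2, 3.3]
opening: 0.007
finger_force: 2.3
t 3.17 press xy [  -4.4 -109.5] z 162.1 yaw-Y deg 0.04 tiltz [ 0. -0. -1.] Fpress [-3.5 -1.4] Fz 3.3 open 0.007 ff 2.3 ang -1.611 rad 109.6 Ftan -3.5
```

```bash
python3 -m pendant '[[1,[3,0,0],[0,0,0]],[1,[3,0,0],[0,0,0]],[1,[3,0,0],[0,0,0]],[1,[3,0,0],[0,0,0]],[1,[3,0,0],[0,0,0]],[1,[3,0,0],[0,0,0]],[1,[3,0,0],[0,0,0]],[1,[3,0,0],[0,0,0]]]'; python3 g.py; python3 -m pendant '[[1,[2,0,0],[0,0,0]],[1,[2,0,0],[0,0,0]],[1,[2,0,0],[0,0,0]],[1,[2,0,0],[0,0,0]]]'; python3 g.py
```

```text
clock: 4.18
tool_pos: [0.5511, -0.1014, 0.1611]
eef_rot: [0.993, 0.121, -0.003, 0.001]
contact_force: [-3.8, -6.5, 0.4]
opening: 0.006
finger_force: 2.7
t 4.17 press xy [  16.4 -111.8] z 161.1 yaw-Y deg -0.12 tiltz [-0.005 -0.003 -1.   ] Fpress [-5.2 -5.4] Fz 0.4 open 0.006 ff 2.7 ang -1.425 rad 113.0 Ftan -5.9
clock: 4.68
tool_pos: [0.5589, -0.0994, 0.1611]
eef_rot: [0.993, 0.121, -0.002, 0.001]
contact_force: [-5.3, -4.9, 0.2]
opening: 0.007
finger_force: 2.6
t 4.67 press xy [  24.6 -111.6] z 161.1 yaw-Y deg -0.11 tiltz [-0.005 -0.003 -1.   ] Fpress [-6.3 -3.5] Fz 0.2 open 0.007 ff 2.6 ang -1.354 rad 114.3 Ftan -6.9
```

```bash
python3 -m pendant '[[1,[1.5,0,0],[0,0,0]],[1,[1.5,0,0],[0,0,0]],[1,[1.5,0,0],[0,0,0]],[1,[1,0,0],[0,0,0]]]'; python3 g.py; python3 -m pendant '[[1,[1,0,0],[0,0,0]],[1,[1,0,0],[0,0,0]]]'; python3 g.py
```

```text
clock: 5.18
tool_pos: [0.564, -0.0974, 0.1611]
eef_rot: [0.993, 0.122, -0.003, 0.001]
contact_force: [-4.6, -4.0, 1.4]
opening: 0.003
finger_force: 2.7
t 5.17 press xy [  30. -111.] z 161.1 yaw-Y deg -0.08 tiltz [-0.005 -0.003 -1.   ] Fpress [-5.4 -2.7] Fz 1.4 open 0.003 ff 2.7 ang -1.307 rad 114.9 Ftan -5.9
clock: 5.42
tool_pos: [0.5658, -0.0966, 0.1611]
eef_rot: [0.993, 0.122, -0.003, 0.001]
contact_force: [-5.0, -2.7, 1.7]
opening: 0.005
finger_force: 2.8
t 5.42 press xy [  31.9 -110.6] z 161.1 yaw-Y deg -0.06 tiltz [-0.005 -0.002 -1.   ] Fpress [-5.5 -1.4] Fz 1.7 open 0.005 ff 2.8 ang -1.29 rad 115.1 Ftan -5.7
```

```bash
for i in 1; do python3 -m pendant '[[1,[1,0,0],[0,0,0]],[1,[1,0,0],[0,0,0]]]' >/dev/null; python3 g.py; done; python3 -m pendant '[[1,[1,0,0],[0,0,0]]]'>/dev/null; python3 g.py
```

```text
t 5.67 press xy [  33.8 -110.2] z 161.0 yaw-Y deg -0.04 tiltz [-0.006 -0.002 -1.   ] Fpress [-5.2 -1.3] Fz 1.6 open -0.002 ff 3.0 ang -1.273 rad 115.2 Ftan -5.4
t 5.8 press xy [  34.6 -110. ] z 161.0 yaw-Y deg -0.04 tiltz [-0.007 -0.002 -1.   ] Fpress [-7.7 -1.2] Fz 2.1 open 0.004 ff 3.9 ang -1.266 rad 115.3 Ftan -7.7
```

```bash
python3 -m pendant '[[1,[1,0,0],[0,0,0]]]'>/dev/null; python3 g.py;python3 -m pendant '[[1,[0.5,0,0],[0,0,0]]]'>/dev/null; python3 g.py
```

```text
t 5.92 press xy [  34.6 -110. ] z 160.9 yaw-Y deg -0.05 tiltz [-0.009 -0.002 -1.   ] Fpress [-9.2 -0.3] Fz 3.8 open 0.01 ff 4.6 ang -1.266 rad 115.3 Ftan -8.9
t 6.05 press xy [  34.6 -110. ] z 161.0 yaw-Y deg -0.06 tiltz [-0.009 -0.002 -1.   ] Fpress [-9.7 -1. ] Fz 5.1 open 0.002 ff 4.8 ang -1.266 rad 115.3 Ftan -9.6
```

The lever is at its end: the tool stalled at x = 34.6 as the force rose. I'll back off, lift and move over the knob.

```bash
python3 -m pendant '[[1,[-8,0,0],[0,0,0]],[1,[-9,0,0],[0,0,0]],[1,[0,0,-45],[0,0,0]],[1,[0,0,-40],[0,0,0]],[-1,[15,-41,0],[0,0,0]],[-1,[15,-41,0],[0,0,0]],[-1,[15,-41,0],[0,0,0]],[-1,[0,0,0],[0,0,0]]]' >/dev/null; python3 g.py '[63.7,12.9,178]'
python3 - <<'E'
from h import *
a=cv2.resize(C["top"]["img"][140:250,260:390],None,fx=3,fy=3,interpolation=2);b=cv2.resize(C["side"]["img"][135:245,240:370],None,fx=3,fy=3,interpolation=2)
cv2.imwrite("pics/a2.png",np.hstack([a,b])[:,:,::-1])
E
```

```text
t 7.05 press xy [68.9 19. ] z 246.9 yaw-Y deg 0.49 tiltz [ 0.001  0.004 -1.   ] Fpress [-1.1  0.4] Fz 0.5 open 0.436 ff 0.0 ang 0.269 rad 71.4 Ftan 0.7
shift with yaw aligned tool (mm): [-5.2  6.1 68.9]
```

View pics/a2.png

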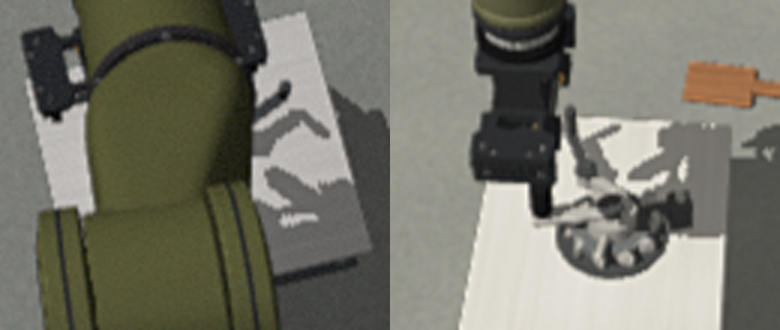

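The side view shows the peg at panel (570,110), swung to the off side. The gripper is just above the knob at (541,200), so I'll correct the position and descend with the fingers open.

```bash
python3 -m pendant '[[-1,[0,0,0],[0,0,0]],[-1,[0,0,0],[0,0,0]]]' >/dev/null; python3 g.py '[63.7,12.9,178]'
```

```text
t 7.4 press xy [66.9 12.1] z 246.7 yaw-Y deg -0.1 tiltz [ 0.    -0.001 -1.   ] Fpress [ 0.3 -0.2] Fz 0.3 open 0.752 ff 0.0 ang 0.18 rad 68.0 Ftan -0.2
shift with yaw aligned tool (mm): [-3.2 -0.8 68.7]
```

```bash
python3 -m pendant '[[-1,[-3,-1,0],[0,0,0]],[-1,[0,0,20],[0,0,0]],[-1,[0,0,20],[0,0,0]],[-1,[0,0,20],[0,0,0]],[-1,[0,0,8],[0,0,0]],[-1,[0,0,0],[0,0,0]]]' 35 >/dev/null; python3 g.py; python3 -m pendant '[[0.3,[0,0,0],[0,0,0]],[0.3,[0,0,0],[0,0,0]],[0.3,[0,0,0],[0,0,0]],[0.3,[0,0,0],[0,0,0]]]' 10 >/dev/null; python3 g.py
```

```text
t 8.15 press xy [64.  14.5] z 178.5 yaw-Y deg 0.02 tiltz [-0.001 -0.    -1.   ] Fpress [ 0.4 -1.1] Fz 0.4 open 1.003 ff 0.0 ang 0.223 rad 65.6 Ftan -1.1
t 8.65 press xy [64.4 14.6] z 178.9 yaw-Y deg 0.03 tiltz [ 0. -0. -1.] Fpress [-0.1 -0.5] Fz -0.2 open 0.571 ff 0.0 ang 0.223 rad 66.0 Ftan -0.5
```

```bash
python3 -m pendant '[[1,[0,0,0],[0,0,0]],[1,[0,0,0],[0,0,0]],[1,[0,0,0],[0,0,0]],[1,[0,0,0],[0,0,0]],[1,[0,0,0],[0,0,0]]]' 10 >/dev/null; python3 g.py; python3 -m pendant '[[1,[0,0,0],[0,0,0]],[1,[0,0,0],[0,0,0]],[1,[0,0,0],[0,0,0]]]' 45 >/dev/null; python3 g.py
```

```text
t 9.28 press xy [64.3 14.3] z 178.7 yaw-Y deg 0.02 tiltz [ 0. -0. -1.] Fpress [ 0.7 -0.3] Fz -1.1 open 0.244 ff 10.0 ang 0.219 rad 65.8 Ftan -0.5
t 9.65 press xy [64.3 14.3] z 178.7 yaw-Y deg 0.02 tiltz [ 0. -0. -1.] Fpress [-0.4 -2.1] Fz -0.7 open 0.232 ff 45.0 ang 0.219 rad 65.8 Ftan -2.0
```

```bash
python3 -m pendant '[[1,[0.5,2.5,0],[0,0,0]],[1,[0.4,2.5,0],[0,0,0]],[1,[0.3,2.5,0],[0,0,0]]]' >/dev/null; python3 g.py; python3 -m pendant '[[1,[0.2,2.5,0],[0,0,0]],[1,[0.1,2.5,0],[0,0,0]],[1,[0,2,0],[0,0,0]],[1,[0,0,0],[0,0,0]]]' >/dev/null; python3 g.py
python3 - <<'E'
from h import *
a=cv2.resize(C["top"]["img"][140:250,260:390],None,fx=3,fy=3,interpolation=2);b=cv2.resize(C["side"]["img"][160:225,280:360],None,fx=5,fy=5,interpolation=2)
b=cv2.copyMakeBorder(b,0,5,0,0,0)
cv2.imwrite("pics/a3.png",np.hstack([a,b])[:,:,::-1])
E
```

```text
t 10.03 press xy [64.9 11.4] z 178.7 yaw-Y deg 0.22 tiltz [-0.003  0.005 -1.   ] Fpress [-1.5  8.9] Fz 2.7 open 0.234 ff 45.0 ang 0.173 rad 65.9 Ftan 9.0
t 10.53 press xy [65.7  5.1] z 178.6 yaw-Y deg 0.25 tiltz [-0.003  0.006 -1.   ] Fpress [-0.9  8.4] Fz 2.0 open 0.235 ff 45.0 ang 0.078 rad 65.9 Ftan 8.4
```

View pics/a3.png

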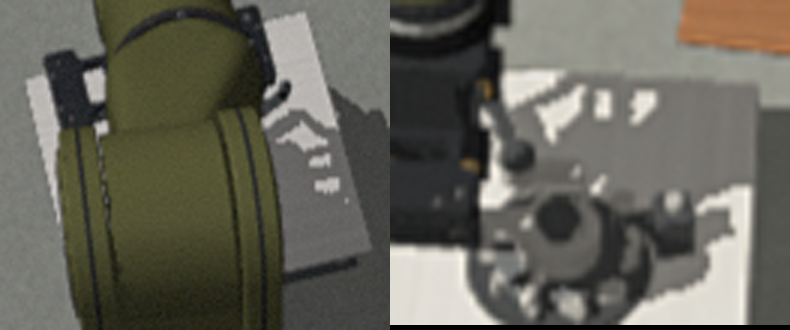

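The pawl nose is hidden in this view. The drum has moved only about -0.14 rad, so I'll wind on a little further to be sure it clears.

```bash
python3 -m pendant '[[1,[0,2,0],[0,0,0]],[1,[0,2,0],[0,0,0]],[1,[0,2,0],[0,0,0]],[1,[0,0,0],[0,0,0]],[1,[0,0,0],[0,0,0]]]' >/dev/null; python3 g.py; python3 - <<'E'
import numpy as np
# ease-back steps in tool axes (x, y=-press y) about axis, from ang .02
a=np.arange(-.02,2.2,.05);P=65.8*np.c_[np.cos(a),-np.sin(a)]
for k in range(0,len(a)-1): print(a[k].round(2),np.diff(P,axis=0)[k].round(1),end="; ")
E
```

```text
t 11.25 press xy [65.9 -0.7] z 178.7 yaw-Y deg 0.26 tiltz [-0.002  0.006 -1.   ] Fpress [-1.1  8.8] Fz 2.3 open 0.235 ff 45.0 ang -0.011 rad 65.9 Ftan 8.7
-0.02 [-0.  -3.3]; 0.03 [-0.2 -3.3]; 0.08 [-0.3 -3.3]; 0.13 [-0.5 -3.3]; 0.18 [-0.7 -3.2]; 0.23 [-0.8 -3.2]; 0.28 [-1.  -3.1]; 0.33 [-1.1 -3.1]; 0.38 [-1.3 -3. ]; 0.43 [-1.4 -3. ]; 0.48 [-1.6 -2.9]; 0.53 [-1.7 -2.8]; 0.58 [-1.9 -2.7]; 0.63 [-2.  -2.6]; 0.68 [-2.1 -2.5]; 0.73 [-2.3 -2.4]; 0.78 [-2.4 -2.3]; 0.83 [-2.5 -2.2]; 0.88 [-2.6 -2. ]; 0.93 [-2.7 -1.9]; 0.98 [-2.8 -1.8]; 1.03 [-2.9 -1.6]; 1.08 [-2.9 -1.5]; 1.13 [-3.  -1.3]; 1.18 [-3.1 -1.2]; 1.23 [-3.1 -1. ]; 1.28 [-3.2 -0.9]; 1.33 [-3.2 -0.7]; 1.38 [-3.2 -0.5]; 1.43 [-3.3 -0.4]; 1.48 [-3.3 -0.2]; 1.53 [-3.3 -0.1]; 1.58 [-3.3  0.1]; 1.63 [-3.3  0.3]; 1.68 [-3.3  0.4]; 1.73 [-3.2  0.6]; 1.78 [-3.2  0.8]; 1.83 [-3.2  0.9]; 1.88 [-3.1  1.1]; 1.93 [-3.   1.2]; 1.98 [-3.   1.4]; 2.03 [-2.9  1.5]; 2.08 [-2.8  1.7]; 2.13 [-2.7  1.8];
```

```bash
python3 -m pendant '[[1,[0,-3.3,0],[0,0,0]],[1,[-0.2,-3.3,0],[0,0,0]],[1,[-0.3,-3.3,0],[0,0,0]],[1,[-0.5,-3.3,0],[0,0,0]],[1,[-0.7,-3.2,0],[0,0,0]],[1,[-0.8,-3.2,0],[0,0,0]]]' >/dev/null; python3 g.py
```

```text
t 12.0 press xy [63.4 17.9] z 178.7 yaw-Y deg 0.22 tiltz [-0.002  0.005 -1.   ] Fpress [-0.9  6.4] Fz 0.8 open 0.233 ff 45.0 ang 0.275 rad 65.8 Ftan 6.4
```

```bash
python3 -m pendant '[[1,[-1,-3.1,0],[0,0,0]],[1,[-1.1,-3.1,0],[0,0,0]],[1,[-1.3,-3,0],[0,0,0]],[1,[-1.4,-3,0],[0,0,0]],[1,[-1.6,-2.9,0],[0,0,0]],[1,[-1.7,-2.8,0],[0,0,0]]]' >/dev/null; python3 g.py
```

```text
t 12.75 press xy [55.2 35.8] z 178.7 yaw-Y deg 0.23 tiltz [-0.002  0.005 -1.   ] Fpress [-0.9  7.5] Fz 1.1 open 0.235 ff 45.0 ang 0.576 rad 65.8 Ftan 6.7
```

The drum has eased past its start angle with the spring load still on the tool, so the pawl is out. I'll keep easing.

```bash
python3 -m pendant '[[1,[-1.9,-2.7,0],[0,0,0]],[1,[-2,-2.6,0],[0,0,0]],[1,[-2.1,-2.5,0],[0,0,0]],[1,[-2.3,-2.4,0],[0,0,0]],[1,[-2.4,-2.3,0],[0,0,0]],[1,[-2.5,-2.2,0],[0,0,0]],[1,[-2.6,-2,0],[0,0,0]],[1,[-2.7,-1.9,0],[0,0,0]]]' >/dev/null; python3 g.py
```

```text
t 13.75 press xy [36.2 54.7] z 178.7 yaw-Y deg 0.25 tiltz [-0.002  0.005 -1.   ] Fpress [-2.   8.5] Fz 2.1 open 0.232 ff 45.0 ang 0.986 rad 65.5 Ftan 6.3
```

```bash
python3 -m pendant '[[1,[-2.8,-1.8,0],[0,0,0]],[1,[-2.9,-1.6,0],[0,0,0]],[1,[-2.9,-1.5,0],[0,0,0]],[1,[-3,-1.3,0],[0,0,0]],[1,[-3.1,-1.2,0],[0,0,0]],[1,[-3.1,-1,0],[0,0,0]]]' >/dev/null; python3 g.py
```

```text
t 14.5 press xy [17.5 62.9] z 178.7 yaw-Y deg 0.26 tiltz [-0.004  0.004 -1.   ] Fpress [-3.6  8.4] Fz 3.4 open 0.234 ff 45.0 ang 1.3 rad 65.3 Ftan 5.8
```

```bash
python3 -m pendant '[[1,[-2.5,-1.2,0],[0,0,0]],[1,[-2.5,-1,0],[0,0,0]],[1,[-2.5,-0.8,0],[0,0,0]],[1,[-2,-0.6,0],[0,0,0]]]' >/dev/null; python3 g.py;  python3 -m pendant '[[1,[-1.5,-0.2,0],[0,0,0]],[1,[-1.5,-0.2,0],[0,0,0]],[1,[-1.5,-0.2,0],[0,0,0]]]' >/dev/null; python3 g.py
```

```text
t 15.0 press xy [ 6.9 64.9] z 178.6 yaw-Y deg 0.18 tiltz [-0.006  0.002 -1.   ] Fpress [-5.2  5. ] Fz 4.8 open 0.233 ff 45.0 ang 1.465 rad 65.3 Ftan 5.7
t 15.38 press xy [ 2.2 65.2] z 178.6 yaw-Y deg 0.16 tiltz [-0.006  0.001 -1.   ] Fpress [-5.7  4.7] Fz 4.6 open 0.235 ff 45.0 ang 1.537 rad 65.2 Ftan 5.9
```

```bash
python3 -m pendant '[[1,[-1.5,-0.1,0],[0,0,0]],[1,[-1.5,0,0],[0,0,0]]]' >/dev/null; python3 g.py;  python3 -m pendant '[[1,[-1.5,0,0],[0,0,0]],[1,[-1.5,0,0],[0,0,0]]]' >/dev/null; python3 g.py
```

```text
t 15.62 press xy [-0.9 65.1] z 178.6 yaw-Y deg 0.16 tiltz [-0.006  0.001 -1.   ] Fpress [-4.9  4.2] Fz 5.5 open 0.235 ff 45.0 ang 1.585 rad 65.1 Ftan 4.9
t 15.88 press xy [-4.1 65. ] z 178.6 yaw-Y deg 0.15 tiltz [-0.006  0.001 -1.   ] Fpress [-5.9  5.3] Fz 6.7 open 0.234 ff 45.0 ang 1.633 rad 65.1 Ftan 5.6
```

```bash
python3 -m pendant '[[1,[-1.5,0,0],[0,0,0]],[1,[-1.5,0,0],[0,0,0]]]' >/dev/null; python3 g.py
```

```text
t 16.12 press xy [-7.2 64.7] z 178.6 yaw-Y deg 0.14 tiltz [-0.006  0.    -1.   ] Fpress [-5.4  3.7] Fz 5.4 open 0.236 ff 45.0 ang 1.681 rad 65.1 Ftan 4.9
```

```bash
python3 -m pendant '[[1,[-1.5,0.2,0],[0,0,0]],[1,[-1.5,0.2,0],[0,0,0]]]' >/dev/null; python3 g.py
```

```text
t 16.38 press xy [-10.3  64.2] z 178.6 yaw-Y deg 0.13 tiltz [-0.006  0.    -1.   ] Fpress [-5.5  4.9] Fz 7.0 open 0.233 ff 45.0 ang 1.729 rad 65.0 Ftan 4.6
```

```bash
python3 -m pendant '[[1,[-1.5,0.3,0],[0,0,0]],[1,[-1.5,0.3,0],[0,0,0]]]' >/dev/null; python3 g.py
```

```text
t 16.62 press xy [-13.4  63.6] z 178.6 yaw-Y deg 0.13 tiltz [-0.007  0.    -1.   ] Fpress [-5.9  4.9] Fz 6.3 open 0.233 ff 45.0 ang 1.779 rad 65.0 Ftan 4.7
```

```bash
python3 -m pendant '[[1,[-1.5,0.3,0],[0,0,0]],[1,[-1.5,0.3,0],[0,0,0]]]' >/dev/null; python3 g.py
```

```text
t 16.88 press xy [-15.6  63.1] z 178.6 yaw-Y deg 0.13 tiltz [-0.005  0.001 -1.   ] Fpress [-3.4  4.3] Fz 3.4 open 0.236 ff 45.0 ang 1.813 rad 65.0 Ftan 2.3
```

The tangential force dropped and the motion fell short, so the lug has met the screw. I'll continue in small steps.

```bash
python3 -m pendant '[[1,[-1,0.2,0],[0,0,0]],[1,[-1,0.2,0],[0,0,0]]]' >/dev/null; python3 g.py
```

```text
t 17.12 press xy [-16.2  62.9] z 178.6 yaw-Y deg 0.15 tiltz [-0.003  0.002 -1.   ] Fpress [-2.6  5.5] Fz 1.0 open 0.235 ff 45.0 ang 1.823 rad 64.9 Ftan 1.2
```

```bash
python3 -m pendant '[[1,[-1,0.2,0],[0,0,0]],[1,[0,0,0],[0,0,0]]]' >/dev/null; python3 g.py
```

```text
t 17.38 press xy [-16.5  62.8] z 178.7 yaw-Y deg 0.17 tiltz [-0.001  0.002 -1.   ] Fpress [-0.7  4.5] Fz 0.1 open 0.235 ff 45.0 ang 1.827 rad 65.0 Ftan -0.5
```

```bash
python3 -m pendant '[[1,[-0.5,0,0],[0,0,0]],[1,[0,0,0],[0,0,0]],[1,[0,0,0],[0,0,0]]]' >/dev/null; python3 g.py; python3 -m pendant '[[0.2,[0,0,0],[0,0,0]],[0.2,[0,0,0],[0,0,0]],[0.2,[0,0,0],[0,0,0]],[0.2,[0,0,0],[0,0,0]]]' 10 >/dev/null; python3 g.py
```

```text
t 17.75 press xy [-16.6  62.8] z 178.7 yaw-Y deg 0.17 tiltz [-0.001  0.002 -1.   ] Fpress [-0.9  4.6] Fz 0.5 open 0.237 ff 45.0 ang 1.829 rad 65.0 Ftan -0.3
t 18.25 press xy [-16.6  60.3] z 178.7 yaw-Y deg 0.01 tiltz [ 0. -0. -1.] Fpress [ 0.5 -1.1] Fz 0.6 open 0.398 ff 0.0 ang 1.84 rad 62.6 Ftan -0.2
```

```bash
python3 -m pendant '[[0.2,[0,-2.5,0],[0,0,0]],[0.2,[0,0,-15],[0,0,0]],[0.2,[0,0,-25],[0,0,0]],[0.2,[0,0,-35],[0,0,0]],[0.2,[0,0,-40],[0,0,0]],[0.2,[-40,30,0],[0,0,0]],[0.2,[-40,40,0],[0,0,0]],[0.2,[0,40,0],[0,0,0]]]' >/dev/null; python3 g.py; python3 - <<'E'
from h import *
a=cv2.resize(C["top"]["img"][140:250,260:390],None,fx=3,fy=3,interpolation=2);b=cv2.resize(C["side"]["img"][150:260,250:365],None,fx=3,fy=3,interpolation=2)
cv2.imwrite("pics/a4.png",np.hstack([a,b])[:,:,::-1])
E
```

```text
t 19.25 press xy [-100.1  -47.4] z 293.8 yaw-Y deg 0.02 tiltz [-0.003 -0.    -1.   ] Fpress [1.1 0.8] Fz 0.9 open 0.402 ff 0.0 ang -2.7 rad 110.7 Ftan -0.3
```

View pics/a4.png

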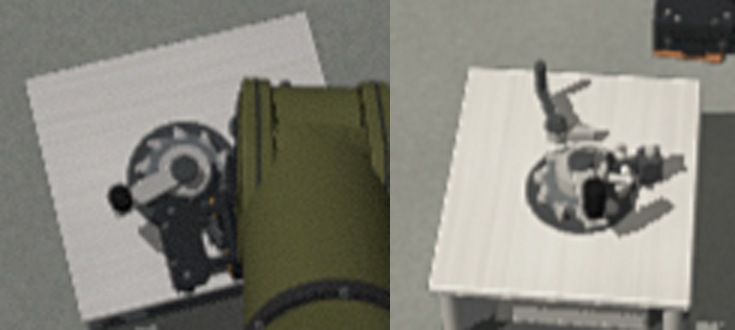

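The lever is off, with its peg at side panel (540,68), and the pawl is clear of the wheel. The knob has stayed where I released it at (595,195), and the robot touches nothing. I'll hold still briefly and hand in.

```bash
python3 -m pendant '[[0.2,[0,0,0],[0,0,0]],[0.2,[0,0,0],[0,0,0]],[0.2,[0,0,0],[0,0,0]]]' >/dev/null; python3 -c "
from plant import r
print(r.finish_job())"
```

```text
the job is handed in; nothing more can be done
None
```

The job is handed in, with no verdict returned: the lever is fully off, the pawl is out, and the drum was eased back at about 0.4 rad/s until its lug met the stop screw. I released the crank only then, and afterwards the knob stayed put and the gripper was clear.

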